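# Turn the empty stack-nest tote and nest it home in the docked tote

## Task

Put the loose blue tote away inside the blue tote in the grey dock: lift it by its upright black handle, turn it half round so that both white labels are at the same end (else it only stacks on the yellow ribs), feel for where it slips past the ribs, and lower it and press it down level until fully home, then let go. Gently: never drop it in or push on it with more than 25 N (2.5 kg), and leave everything else on the bench where it is.

Things in the scene. Friction and masses are not known exactly. Their poses are not given: they have to be found in the camera images.
- tote_center (a point): Centre of the loose blue tote, half-way up (42 mm above its underside). Tote 0.3 to 0.44 kg, walls 84 mm high (114 with the handle), base 160 x 104 mm, walls sloping out to a 210 x 138 mm rim, floor 4 mm. z up, x along its length to the white-label end, y across. It starts on the bench with its label end roughly towards the robot.
- tote_handle (a point): Grip point on the loose tote's rigid black handle, 98 mm above the tote's underside, midway along and across it. The handle is an upright block 24 x 24 mm, 38 mm high (from 76 to 114 mm above the underside), standing on a bridge bar across the tote. It can be gripped from above along x or y, 19 mm of finger fits below this point. Axes as the tote's.
- tote: The loose blue tote; origin at the centre of its underside, axes as above. Each long side has two upright grooves, open at the bottom, 18 mm wide in x, 16 mm deep in y, 48 mm high, centred at x = +45 mm and x = -20 mm.
- dock: Grey steel dock fixed on the bench, 214 x 124 mm; origin at the centre of its underside, z up, x along. In it stands the base tote: blue, same outer size, no handle, underside 8 mm up, label end to +x, centred in y. Along the dock's x it stands -13 to +13 mm off the origin, different every time, not measured: find it by feel or sight. It is held fast there (60 N to shift it).
- dock_ribs (a point): Point on the dock's axis at rib-top height, 72 mm above the bench. The base tote has 4 yellow ribs, 2 on each long wall, 14 mm wide in x, at x = +45 and -20 mm from the base tote's own centre, inner faces at y = +-40 mm. Labels opposed, or grooves over 2 mm (x) off the ribs, the loose tote's underside rests here. Room to each end wall here: 15 mm.
- dock_home (a point): On the dock's axis: where the loose tote's underside sits when fully home, 42 mm above the bench, on four rigid posts. Over the last 10 mm two sprung rubber side grips wedge on its long sides: its weight does not suffice, a further push of about 5 to 15 N is needed more, then it stays. Push no harder than 25 N (over 45 N summed over all its contacts with the docked tote is a fault).
- screwdriver: red-handled screwdriver, 190 mm long, lying between the dock and the tote; origin at its underside. Bystander.
- module: small brown boxed part, 50 x 40 x 30 mm, lying between the dock and the tote; origin at the centre of its underside. Bystander.
- bin_grey: small blue picking bin, 100 x 100 x 50 mm, with grey connectors, at the far side; origin at the centre of its underside. Bystander.
- bin_black: small blue picking bin, 100 x 100 x 50 mm, with black connectors, at the far side; origin at the centre of its underside. Bystander.
- tape: cardboard ring, 90 mm across, 25 mm high, at the far side; origin at the centre of its underside. Bystander.

How it is judged (in metres and radians):
On the way, in this order (a step that is already met when the one before it is completed fails the run):
1. the loose tote is lifted clear of the bench (height (world z) of tote_center above 0.13 m), for 0.2 s.
2. the tote is nested fully home in the docked tote (z of tote_center in the frame of dock between 0.079 and 0.0867 m and angle between tote_center's own z axis and vertical below 0.035 rad and x of tote_center in the frame of dock between -0.018 and 0.018 m and y of tote_center in the frame of dock between -0.007 and 0.007 m), for 0.2 s.
At the end, for the whole second after the job is handed in: The loose tote sits inside the docked tote, labels at the same end, its centre point at 84 mm above the dock's underside (no more than 2.7 mm above fully home), level within 2 degrees, within 18 mm along and 7 mm across of the dock's centre, at rest and released (all of step 2 and linear speed of tote below 0.01 m/s and angular speed of tote below 0.1 rad/s); the robot touches nothing.
It fails at once if the tote is dropped into the docked tote (falls faster than 0.25 m/s inside it) (horizontal distance between tote_center and dock below 0.04 m and z of tote_center in the frame of dock below 0.113 m and linear speed of tote above 0.25 m/s).
It fails at once if more than 45 N, summed over the contacts, between the loose tote and the dock with its base tote (contact force between tote and dock above 45 N).
It fails at once if something else on the bench is disturbed (moved more than 20 mm) (distance of any of screwdriver, module, bin_grey, bin_black, tape from where it was at the start of the episode above 0.02 m).
It also fails if it takes over 72 s, if anything falls off the work surface, if the arm or the gripper's body presses on something with over 40 N, if the wrist force passes 120 N, or if a joint passes its speed limit or range.

## Robot

A 6-joint arm with a two-finger parallel gripper is mounted at the origin on the work surface. World frame = base frame: x ahead of the robot, y to its left, z up, the work surface at z = 0. Lengths are in mm, angles in rad, forces in N, time in s.
With the tool pointing down it reaches from about 325 to 875 mm from the base axis. Payload 4.4 kg.
Tool frame: the origin (TCP) lies at the very end of the fingers, on their centre line; the grasp point (between the pads) lies 19 mm behind it; z points along the fingers, y is the line along which they close (so a half turn about z gives the same grasp; the last joint's range is limited). The gripper opens to 85 mm and grips with 20 to 120 N. Pads are 22 mm wide; open, the fingers measure 114 mm over their backs; the gripper's body (76 mm by 85 mm) begins 54 mm behind the grasp point. The pads swing forward as they close: fully open they stand 13 mm farther back than shut.
Start: joints at [1.054, 0.207, 1.542, -0, 1.393, -0.15], TCP at [205.685, 536.955, 231.282] pointing down, gripper open.
Joint ranges: [-2.73, 2.73], [-0.86, 2.22], [0.23, 2.46], [-1.11, 4.25], [0.08, 2.63], [-2.82, 2.82]. Speed limits (rad/s): [2.79, 2.79, 3.14, 3.14, 3.14, 3.14].

## Interface

Orientations are given as a unit quaternion [x, y, z, w].
In Python, from bench import robot gives the robot as it stands.
- The arm moves only by the tool carry_out, never from a script. Its argument "commands" is a list of rows, each an object with "rotation": the turn, a rotation vector about the tool's x, y, z in degrees, a list of three; "dp": the shift along the tool's x, y, z in m, a list of three; "hand": the gripper's target within -1 to 1 (shut at 1, half-way at 0, fully open at -1). A call has 1 to 20 rows; each row is the pose to reach, as a shift and turn from the pose commanded when the call began, along the tool's axes at that moment; what a row does not reach only later rows make up. A row lasts 1/12 s, in which the tool goes at most 41.7 mm and 7.16 degrees, less where a joint would pass 70% of its speed; a pose out of reach is approached as far as the arm can. A call with a gripper value outside its range is refused whole. The fingers move at their own pace and stop on an object; the grip force is fixed at half the most. Time passes only in rows, so rows that repeat a pose let the fingers close. It gives the time, the measured TCP pose, the force, the opening and the grip force at its end, in the units of the state.
- robot.get_obs(): the state, without advancing time (a new reading comes with each control period).
- robot.get_image(name): name is "scene" or "side" or "wrist"; returns a dict with "img" (480x640x3 uint8, blue, green, red), "range_z" (480x640 float32, mm along the optical axis (not along the pixel's ray), 0 where there is no reading), "fx", "fy", "cx", "cy" (pixels), "R" (3x3) and "t" (3): a world point X has camera coordinates R X + t. Camera axes: x right, y down, z forward; pixel columns grow to the right and rows downward; lengths in mm; the calibration is good to about 2 mm. A picture is of the moment at which its call begins.
- robot.close_job(): hands the job in; it is judged then, once.
The state is a dict: "t": time; "joints": joint angles; "qd": joint speeds; "joint_efforts": joint torques, N m; "eef_pos": TCP position; "tool_rot": TCP orientation; "ft_force": force on the tool from outside, world axes, zero at the start; "wrist_torque": the same for the moment, N m; "gripper_width": finger opening in mm; "grip_force": force on a finger pad.
Only numpy, scipy, OpenCV 4.12 (cv2) and the standard library are available. Lean on these libraries where they do the work, as an engineer would, in place of code of your own. Each camera call takes 0.05 s, during which the arm holds its last target. There are 200 camera calls.

## Working session

There is one attempt and no reset: what is moved stays moved. The work goes in short steps, Python scripts to look and compute and a tool call to move; the robot and the scene stay as the last step left them, time stands still between calls to the robot, and variables do not carry over. Pictures are saved under pics/ and viewed, at most 10 in all, crops included, and the job is handed in when it is done.

Besides the shell and the picture viewer there is one more tool, called after "Emit:" as a command line: name --argument value ..., lists and objects as JSON in quotes. carry_out: Moves the arm, as the interface text tells. Its arguments: {"type":"object","properties":{"commands":{"type":"array","items":{"type":"object","properties":{"rotation":{"type":"array","items":{"type":"number"}},"dp":{"type":"array","items":{"type":"number"}},"hand":{"type":"number"}}}}},"required":["commands"]}

```bash
mkdir -p pics; ls
cat > h.py <<'E'
import numpy as np, cv2
from bench import robot
def pts(im):
    z=im["range_z"].astype(float); v,u=np.mgrid[:480,:640]
    c=np.stack([(u-im["cx"])/im["fx"]*z,(v-im["cy"])/im["fy"]*z,z],-1)
    P=(c-np.array(im["t"]))@np.array(im["R"]); P[z<=0]=np.nan
    return P
E
python3 - <<'E'
from h import *
print(robot.get_obs())
for n in ("scene","side"):
    im=robot.get_image(n); cv2.imwrite(f"pics/{n}0.png",im["img"]); np.savez(f"{n}0.npz",**im)
    print(n,im["fx"],im["R"],im["t"])
a=[cv2.imread(f"pics/{n}0.png") for n in("scene","side")]
E
```

```text
pics
{'t': 0.0, 'joints': array([ 1.05450732e+00,  2.07464079e-01,  1.54297288e+00,  1.32758418e-05,
        1.39350440e+00, -1.50530869e-01]), 'qd': array([-0.00084801,  0.00122077,  0.00085669, -0.00159981,  0.00171455,
       -0.00037613]), 'joint_efforts': array([ 4.48114463e-05, -3.83040047e+01, -2.91594923e+01, -1.12175328e-04,
        1.06881891e-02, -3.35424573e-06]), 'eef_pos': array([205.29309846, 536.28153377, 230.09176753]), 'tool_rot': array([ 1.81862416e-01,  9.83323285e-01, -1.10754361e-03, -3.90499114e-04]), 'ft_force': array([-0.30474117,  0.23829641,  0.43659291]), 'wrist_torque': array([-0.01876099, -0.04123088,  0.02959605]), 'grip_force': 0.0, 'gripper_width': 85.53718202721728}
scene 463.3980906346951 [[ 0.76285097  0.64620854 -0.02174683]
 [ 0.35116039 -0.44231799 -0.82525219]
 [-0.54290402  0.6219078  -0.56434555]] [-412.31265281 -113.97883899 1093.22406123]
side 588.2014599068513 [[-0.98389387 -0.17807404 -0.01557205]
 [-0.1218014   0.73163011 -0.67073229]
 [ 0.13083299 -0.65803269 -0.74153605]] [ 560.28882492  111.45457933 1033.98948127]
```

View pics/scene0.png

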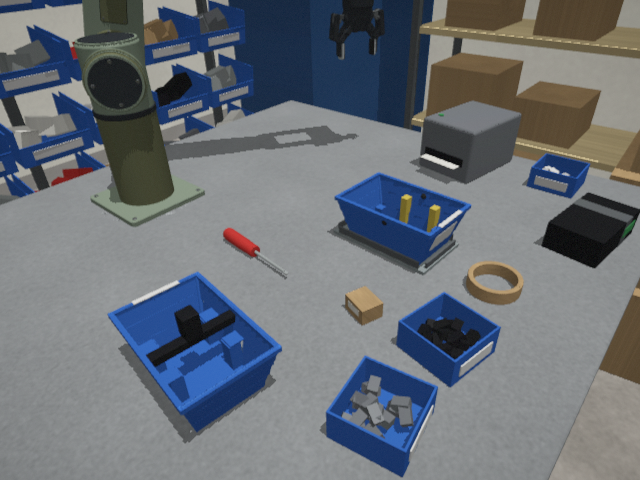

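View pics/side0.png

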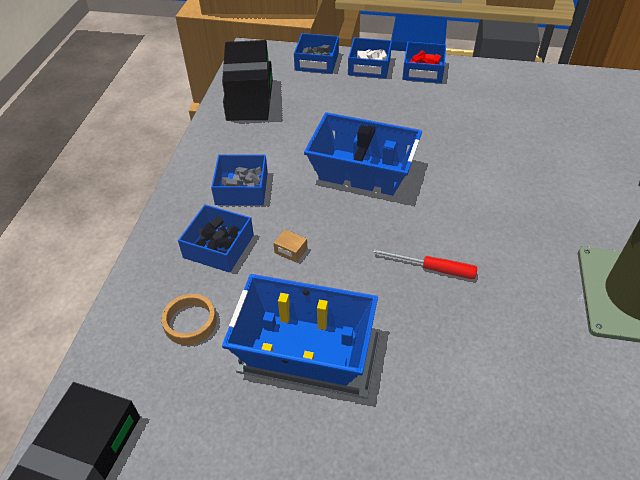

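The loose tote is at scene (195,345) and side (363,150), its label end towards the robot. The base tote is at scene (400,215) and side (303,330), with its yellow ribs visible and its label away from the robot. Next I measure the rims, the handle top and the ribs.

Run:
```python
from h import *
for n in("scene","side"):
    im=dict(np.load(n+"0.npz")); P=pts(im); hsv=cv2.cvtColor(im["img"],cv2.COLOR_BGR2HSV)
    H,S,V=[hsv[...,i].astype(int) for i in range(3)]
    blue=(H>100)&(H<125)&(S>120); yel=(H>18)&(H<35)&(S>150)&(V>80); blk=(V<60)
    box={"scene":{"loose":(100,265,290,440),"base":(325,165,475,275)},"side":{"loose":(295,105,430,205),"base":(215,265,390,400)}}[n]
    for k,(u0,v0,u1,v1) in box.items():
        m=np.zeros(H.shape,bool); m[v0:v1,u0:u1]=1
        zr=84 if k=="loose" else 92
        wht=(S<60)&(V>150)
        q=P[m&(blue|wht)&(abs(P[...,2]-zr)<5)]; r=cv2.minAreaRect(q[:,:2].astype(np.float32))
        print(n,k,"rim",len(q),r,"z",np.median(q[:,2]),q[:,2].max()); print(cv2.boxPoints(r).round())
        w=P[m&wht&(P[...,2]>40)]; print(" label",len(w),np.nanmean(w,0))
        if k=="loose":
            b=P[m&blk&(P[...,2]>107)&(P[...,2]<122)]; print(" handle",len(b),np.median(b,0),cv2.minAreaRect(b[:,:2].astype(np.float32)))
        else:
            c,l,st,ce=cv2.connectedComponentsWithStats((m&yel).astype(np.uint8))
            for i in range(1,c):
                if st[i,4]>8:
                    y=P[l==i]; zt=np.nanmax(y[:,2]); t=y[y[:,2]>zt-6]
                    print(" rib",ce[i].round(),st[i,4],"ztop",zt.round(1),np.mean(t,0).round(1),t.min(0).round(1),t.max(0).round(1), "all",np.nanmean(y,0).round(1))
```

```text
scene loose rim 2754 ((524.3184204101562, -247.32748413085938), (140.43264770507812, 216.76841735839844), 82.00059509277344) z 83.22788294788538 87.13046910551519
[[ 407. -302.]
 [ 622. -332.]
 [ 641. -193.]
 [ 427. -163.]]
 label 185 [ 422.67472568 -233.98733835   84.07101591]
 handle 295 [ 528.85352147 -249.13203668  112.99932708] ((525.5344848632812, -248.19003295898438), (23.450679779052734, 25.41040802001953), 81.16825103759766)
scene base rim 1178 ((560.0391235351562, 204.83059692382812), (144.66986083984375, 215.12400817871094), 87.06822204589844) z 90.72119977141696 94.58412773829117
[[449. 138.]
 [664. 127.]
 [671. 272.]
 [456. 283.]]
 label 166 [621.05915719 287.73081874  76.18357296]
 rib [405. 209.] 191 ztop 71.7 [545.7 250.4  69.1] [537.9 244.7  65.7] [550.5 259.3  71.7] all [545.8 249.3  48.1]
 rib [433. 218.] 170 ztop 72.7 [610.3 246.9  69.5] [602.5 242.2  67.1] [615.  257.   72.7] all [609.8 246.1  52. ]
side loose rim 1236 ((523.8980712890625, -246.74957275390625), (145.75157165527344, 214.05809020996094), 81.6117172241211) z 84.38645131496627 88.929908573298
[[ 407.
[... 287 characters left out ...]
560.5576782226562, 206.12619018554688), (143.14712524414062, 213.77806091308594), 87.39480590820312) z 92.4709131235609 96.92649197488059
[[451. 139.]
 [664. 130.]
 [671. 273.]
 [457. 282.]]
 label 210 [660.57095801 203.17665895  93.54081406]
 rib [284. 307.] 278 ztop 75.7 [602.2 156.3  72.6] [595.4 145.7  69.8] [609.6 165.1  75.7] all [601.4 160.6  52.2]
 rib [322. 314.] 270 ztop 76.3 [537.5 159.5  72.7] [530.1 150.1  70.3] [544.7 169.9  76.3] all [536.8 163.9  52.5]
 rib [267. 347.] 62 ztop 75.2 [606.3 249.8  72.6] [599.2 244.4  69.6] [613.3 255.8  75.2] all [605.8 249.7  71.8]
 rib [309. 355.] 64 ztop 76.3 [541.6 252.9  72.8] [534.9 247.6  70.4] [548.5 258.2  76.3] all [541.  252.8  72.1]
```

```bash
cat >> h.py <<'E'
def plan(cur,tgt):
    """cur,tgt: (x,y,z mm, world angle of tool y deg), tool straight down -> dp (m), rotation deg"""
    a=np.radians(cur[3]); d=(np.array(tgt[:3])-cur[:3])/1000
    y=np.array([np.cos(a),np.sin(a)]); x=np.array([-y[1],y[0]])
    print("dp",[round(float(v),4) for v in(x@d[:2],y@d[:2],-d[2])],"rot z",round(cur[3]-tgt[3],2))
def pose():
    o=robot.get_obs(); from scipy.spatial.transform import Rotation as R
    M=R.from_quat(o["tool_rot"]).as_matrix()
    return o,np.r_[o["eef_pos"],np.degrees(np.arctan2(M[1,1],M[0,1]))],M
E
python3 - <<'E'
from h import *
a=(205.7,537,231.3,69.04); b=(390,130,250,-59.6); c=(524,-247,250,-188.2)
plan(a,b); plan(b,c)
E
```

```text
dp [-0.3177, -0.3141, -0.0187] rot z 128.64
dp [-0.0752, 0.393, -0.0] rot z 128.6
```

Emit:
carry_out --commands '[{"dp":[-0.034,-0.033,-0.0187],"rotation":[0,0,7],"hand":-1},{"dp":[-0.068,-0.066,-0.0187],"rotation":[0,0,14],"hand":-1},{"dp":[-0.09,-0.09,-0.0187],"rotation":[0,0,21],"hand":-1},{"dp":[-0.11,-0.11,-0.0187],"rotation":[0,0,28],"hand":-1},{"dp":[-0.13,-0.13,-0.0187],"rotation":[0,0,35],"hand":-1},{"dp":[-0.15,-0.15,-0.0187],"rotation":[0,0,42],"hand":-1},{"dp":[-0.17,-0.17,-0.0187],"rotation":[0,0,49],"hand":-1},{"dp":[-0.19,-0.19,-0.0187],"rotation":[0,0,56],"hand":-1},{"dp":[-0.21,-0.21,-0.0187],"rotation":[0,0,63],"hand":-1},{"dp":[-0.23,-0.23,-0.0187],"rotation":[0,0,70],"hand":-1},{"dp":[-0.25,-0.25,-0.0187],"rotation":[0,0,77],"hand":-1},{"dp":[-0.27,-0.27,-0.0187],"rotation":[0,0,84],"hand":-1},{"dp":[-0.29,-0.29,-0.0187],"rotation":[0,0,91],"hand":-1},{"dp":[-0.31,-0.305,-0.0187],"rotation":[0,0,98],"hand":-1},{"dp":[-0.3177,-0.3141,-0.0187],"rotation":[0,0,105],"hand":-1},{"dp":[-0.3177,-0.3141,-0.0187],"rotation":[0,0,112],"hand":-1},{"dp":[-0.3177,-0.3141,-0.0187],"rotation":[0,0,119],"hand":-1},{"dp":[-0.3177,-0.3141,-0.0187],"rotation":[0,0,126],"hand":-1},{"dp":[-0.3177,-0.3141,-0.0187],"rotation":[0,0,128.64],"hand":-1},{"dp":[-0.3177,-0.3141,-0.0187],"rotation":[0,0,128.64],"hand":-1}]'

```text
t: 1.77
eef_pos: [389.6, 129.9, 249.5]
tool_rot: [0.965, 0.262, -0.001, -0.0]
ft_force: [0.1, -0.8, -0.7]
gripper_width: 85.3
grip_force: 0.0
```

Emit:
carry_out --commands '[{"dp":[-0.005,0.03,0],"rotation":[0,0,7],"hand":-1},{"dp":[-0.01,0.06,0],"rotation":[0,0,14],"hand":-1},{"dp":[-0.015,0.085,0],"rotation":[0,0,21],"hand":-1},{"dp":[-0.02,0.11,0],"rotation":[0,0,28],"hand":-1},{"dp":[-0.025,0.135,0],"rotation":[0,0,35],"hand":-1},{"dp":[-0.03,0.16,0],"rotation":[0,0,42],"hand":-1},{"dp":[-0.035,0.185,0],"rotation":[0,0,49],"hand":-1},{"dp":[-0.04,0.21,0],"rotation":[0,0,56],"hand":-1},{"dp":[-0.045,0.235,0],"rotation":[0,0,63],"hand":-1},{"dp":[-0.05,0.26,0],"rotation":[0,0,70],"hand":-1},{"dp":[-0.055,0.285,0],"rotation":[0,0,77],"hand":-1},{"dp":[-0.06,0.31,0],"rotation":[0,0,84],"hand":-1},{"dp":[-0.065,0.335,0],"rotation":[0,0,91],"hand":-1},{"dp":[-0.07,0.36,0],"rotation":[0,0,98],"hand":-1},{"dp":[-0.0752,0.38,0],"rotation":[0,0,105],"hand":-1},{"dp":[-0.0752,0.393,0],"rotation":[0,0,112],"hand":-1},{"dp":[-0.0752,0.393,0],"rotation":[0,0,119],"hand":-1},{"dp":[-0.0752,0.393,0],"rotation":[0,0,126],"hand":-1},{"dp":[-0.0752,0.393,0],"rotation":[0,0,128.6],"hand":-1},{"dp":[-0.0752,0.393,0],"rotation":[0,0,128.6],"hand":-1}]'

```text
t: 3.43
eef_pos: [523.8, -247.0, 249.3]
tool_rot: [-0.655, 0.756, 0.001, -0.0]
ft_force: [-0.2, -0.7, 0.8]
gripper_width: 85.5
grip_force: 0.0
```

```bash
cat >> h.py <<'E'
def handle(name):
    im=robot.get_image("wrist"); cv2.imwrite(f"pics/{name}.png",im["img"]); P=pts(im)
    o,p,M=pose()
    V=im["img"].max(-1); b=P[(V<60)&(abs(P[...,2]-114)<5)&(np.hypot(P[...,0]-p[0],P[...,1]-p[1])<40)]
    if len(b): print("handle",len(b),np.median(b,0).round(1),cv2.minAreaRect(b[:,:2].astype(np.float32)))
E
python3 - <<'E'
from h import *
o,p,M=pose(); print(p,o["joints"],M[:,2],o["ft_force"]); handle("w0")
E
```

```text
[ 523.82152717 -246.97216605  249.31461111  171.83547899] [-5.89957057e-01  2.02560874e-01  1.50862564e+00 -3.17347692e-05
  1.43160717e+00  2.69413806e+00] [-1.01549218e-03  6.42044429e-04 -9.99999278e-01] [-0.23554772 -0.67151808  0.80969001]
handle 807 [ 521.5 -247.8  115. ] ((521.6763916015625, -246.66619873046875), (23.672561645507812, 22.19095802307129), 82.04220581054688)
```

View pics/w0.png

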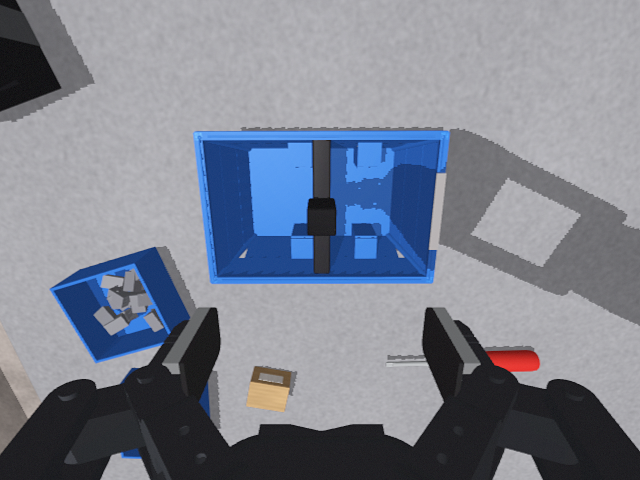

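Emit:
carry_out --commands '[{"dp":[0,0.001,0.03],"rotation":[0,0,0],"hand":-1},{"dp":[0,0.001,0.06],"rotation":[0,0,0],"hand":-1},{"dp":[0,0.001,0.09],"rotation":[0,0,0],"hand":-1},{"dp":[0,0.001,0.12],"rotation":[0,0,0],"hand":-1},{"dp":[0,0.001,0.145],"rotation":[0,0,0],"hand":-1},{"dp":[0,0.001,0.16],"rotation":[0,0,0],"hand":-1},{"dp":[0,0.001,0.169],"rotation":[0,0,0],"hand":-1},{"dp":[0,0.001,0.169],"rotation":[0,0,0],"hand":0},{"dp":[0,0.001,0.169],"rotation":[0,0,0],"hand":1},{"dp":[0,0.001,0.169],"rotation":[0,0,0],"hand":1},{"dp":[0,0.001,0.169],"rotation":[0,0,0],"hand":1},{"dp":[0,0.001,0.169],"rotation":[0,0,0],"hand":1},{"dp":[0,0.001,0.169],"rotation":[0,0,0],"hand":1},{"dp":[0,0.001,0.169],"rotation":[0,0,0],"hand":1},{"dp":[0,0.001,0.169],"rotation":[0,0,0],"hand":1},{"dp":[0,0.001,0.169],"rotation":[0,0,0],"hand":1}]'

```text
t: 4.82
eef_pos: [523.9, -247.5, 82.7]
tool_rot: [-0.655, 0.756, -0.001, 0.0]
ft_force: [-0.6, 0.4, 5.7]
gripper_width: 23.8
grip_force: 59.6
```

Emit:
carry_out --commands '[{"dp":[0,0,-0.005],"rotation":[0,0,0],"hand":1},{"dp":[0,0,-0.015],"rotation":[0,0,0],"hand":1},{"dp":[0,0,-0.03],"rotation":[0,0,0],"hand":1},{"dp":[0,0,-0.05],"rotation":[0,0,0],"hand":1},{"dp":[0,0,-0.07],"rotation":[0,0,0],"hand":1},{"dp":[0,0,-0.09],"rotation":[0,0,0],"hand":1},{"dp":[0,0,-0.11],"rotation":[0,0,0],"hand":1},{"dp":[0,0,-0.13],"rotation":[0,0,0],"hand":1},{"dp":[0,0,-0.145],"rotation":[0,0,0],"hand":1},{"dp":[0,0,-0.155],"rotation":[0,0,0],"hand":1},{"dp":[0,0,-0.16],"rotation":[0,0,0],"hand":1},{"dp":[0,0,-0.16],"rotation":[0,0,0],"hand":1},{"dp":[0,0,-0.16],"rotation":[0,0,0],"hand":1}]'

```text
t: 5.9
eef_pos: [522.6, -246.5, 240.1]
tool_rot: [-0.655, 0.756, 0.001, -0.0]
ft_force: [-0.1, -0.1, -4.4]
gripper_width: 23.2
grip_force: 59.2
```

Run:
```python
from h import *
o,p,M=pose(); print(p,M[:,2],o["ft_force"],o["gripper_width"])
for k in(1,): handle("w1")
im=robot.get_image("scene"); cv2.imwrite("pics/s1.png",im["img"])
a=(524,-248,241,171.8-360); b=(545,-20,250,-95); c=(559.5,205.4,250,-2.8); plan(a,b);plan(b,c)
```

```text
[ 522.55200925 -246.5392135   240.11681835  171.80287142] [-1.30645676e-03  8.80012652e-04 -9.99998759e-01] [-0.12469362 -0.10506415 -4.36820306] 23.15954441460732
dp [-0.2287, 0.0117, -0.009] rot z -93.2
dp [-0.0052, -0.2258, -0.0] rot z -92.2
```

View pics/s1.png

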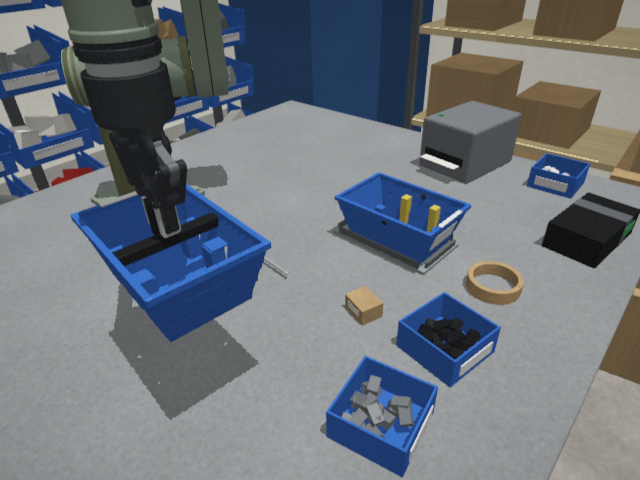

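The tote hangs level from the handle, at scene (170,250). Now I carry it over to the dock while turning it.

Emit:
carry_out --commands '[{"dp":[-0.008,0,-0.009],"rotation":[0,0,-3],"hand":1},{"dp":[-0.02,0.001,-0.009],"rotation":[0,0,-8],"hand":1},{"dp":[-0.035,0.002,-0.009],"rotation":[0,0,-14],"hand":1},{"dp":[-0.05,0.003,-0.009],"rotation":[0,0,-20],"hand":1},{"dp":[-0.065,0.004,-0.009],"rotation":[0,0,-26],"hand":1},{"dp":[-0.08,0.005,-0.009],"rotation":[0,0,-32],"hand":1},{"dp":[-0.095,0.006,-0.009],"rotation":[0,0,-38],"hand":1},{"dp":[-0.11,0.007,-0.009],"rotation":[0,0,-44],"hand":1},{"dp":[-0.125,0.008,-0.009],"rotation":[0,0,-50],"hand":1},{"dp":[-0.14,0.009,-0.009],"rotation":[0,0,-56],"hand":1},{"dp":[-0.155,0.01,-0.009],"rotation":[0,0,-62],"hand":1},{"dp":[-0.17,0.01,-0.009],"rotation":[0,0,-68],"hand":1},{"dp":[-0.185,0.01,-0.009],"rotation":[0,0,-74],"hand":1},{"dp":[-0.2,0.0107,-0.009],"rotation":[0,0,-80],"hand":1},{"dp":[-0.21,0.0107,-0.009],"rotation":[0,0,-85],"hand":1},{"dp":[-0.22,0.0107,-0.009],"rotation":[0,0,-90],"hand":1},{"dp":[-0.2277,0.0107,-0.009],"rotation":[0,0,-93.2],"hand":1},{"dp":[-0.2277,0.0107,-0.009],"rotation":[0,0,-93.2],"hand":1}]'

```text
t: 7.5
eef_pos: [544.3, -18.4, 248.6]
tool_rot: [0.999, -0.042, -0.001, -0.001]
ft_force: [-0.0, 0.5, -3.4]
gripper_width: 23.4
grip_force: 59.2
```

Emit:
carry_out --commands '[{"dp":[0,-0.008,0],"rotation":[0,0,-3],"hand":1},{"dp":[0,-0.02,0],"rotation":[0,0,-8],"hand":1},{"dp":[0,-0.035,0],"rotation":[0,0,-14],"hand":1},{"dp":[0,-0.05,0],"rotation":[0,0,-20],"hand":1},{"dp":[0,-0.065,0],"rotation":[0,0,-26],"hand":1},{"dp":[-0.001,-0.08,0],"rotation":[0,0,-32],"hand":1},{"dp":[-0.001,-0.095,0],"rotation":[0,0,-38],"hand":1},{"dp":[-0.002,-0.11,0],"rotation":[0,0,-44],"hand":1},{"dp":[-0.002,-0.125,0],"rotation":[0,0,-50],"hand":1},{"dp":[-0.003,-0.14,0],"rotation":[0,0,-56],"hand":1},{"dp":[-0.003,-0.155,0],"rotation":[0,0,-62],"hand":1},{"dp":[-0.004,-0.17,0],"rotation":[0,0,-68],"hand":1},{"dp":[-0.004,-0.185,0],"rotation":[0,0,-74],"hand":1},{"dp":[-0.005,-0.2,0],"rotation":[0,0,-80],"hand":1},{"dp":[-0.0052,-0.21,0],"rotation":[0,0,-85],"hand":1},{"dp":[-0.0052,-0.22,0],"rotation":[0,0,-90],"hand":1},{"dp":[-0.0052,-0.2258,0],"rotation":[0,0,-92.2],"hand":1},{"dp":[-0.0052,-0.2258,0],"rotation":[0,0,-92.2],"hand":1},{"dp":[-0.0052,-0.2258,0],"rotation":[0,0,-92.2],"hand":1}]'

```text
t: 9.08
eef_pos: [559.1, 205.0, 249.0]
tool_rot: [0.725, 0.689, -0.001, -0.0]
ft_force: [0.7, 0.1, -3.9]
gripper_width: 22.9
grip_force: 59.4
```

```bash
cat > rim.py <<'E'
from h import *
def rims(tag,zl):
    "rim rectangle of the held tote (height zl) in side & scene; yellow ribs"
    o,p,M=pose(); print(p.round(2),M[:,2].round(4),o["ft_force"].round(1),o["joints"][5].round(2))
    for n in("scene","side"):
        im=robot.get_image(n); cv2.imwrite(f"pics/{n}{tag}.png",im["img"]); P=pts(im); hsv=cv2.cvtColor(im["img"],cv2.COLOR_BGR2HSV)
        H,S,V=[hsv[...,i].astype(int) for i in range(3)]
        near=np.hypot(P[...,0]-p[0],P[...,1]-p[1])<170
        q=P[near&(((H>100)&(H<125)&(S>120))|((S<60)&(V>150)))&(abs(P[...,2]-zl)<6)]
        r=cv2.minAreaRect(q[:,:2].astype(np.float32)); print(n,len(q),np.round(r[0],1),np.round(r[1],1),round(r[2],2),"z",np.median(q[:,2]).round(1))
        # plane tilt
        A=np.c_[q[:,:2]-p[:2],np.ones(len(q))]; print(" tilt",np.linalg.lstsq(A,q[:,2],rcond=None)[0].round(4))
        y=(H>18)&(H<35)&(S>150)&(V>80)&near; print(" yellow px",y.sum())
E
python3 -c "
from rim import *
rims('2',250-81+84)"
```

```text
[559.11 204.96 249.04  -2.91] [-0.0016 -0.001  -1.    ] [ 0.7  0.1 -3.9] 0.26
scene 970 [559.9 203.8] [144.3 215.2] 87.0 z 249.6
 tilt [ 2.400000e-03 -1.500000e-03  2.493647e+02]
 yellow px 405
side 2338 [560.3 204.5] [143.2 213.7] 87.15 z 251.4
 tilt [ 1.400000e-03 -4.900000e-03  2.513322e+02]
 yellow px 181
```

View pics/side2.png

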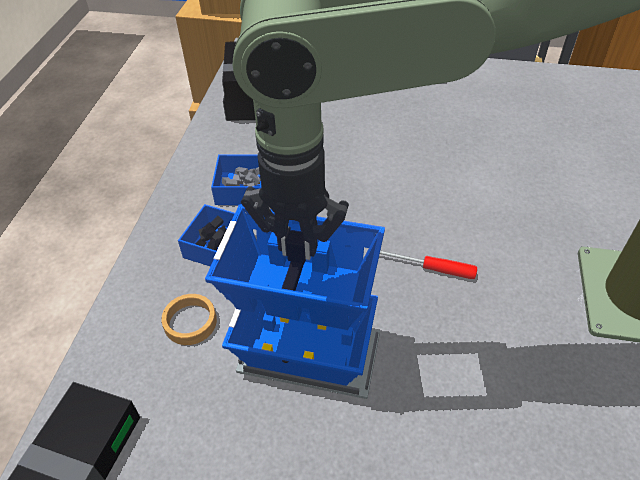

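Held tote and base tote agree in yaw and x. Only about 1.3 mm across is left. Both labels are at the far (left) end in the picture, near (225,245) and (235,320). Lowering to just above the ribs.

Emit:
carry_out --commands '[{"dp":[0.0013,0.0002,0.01],"rotation":[0,0,0],"hand":1},{"dp":[0.0013,0.0002,0.025],"rotation":[0,0,0],"hand":1},{"dp":[0.0013,0.0002,0.04],"rotation":[0,0,0],"hand":1},{"dp":[0.0013,0.0002,0.055],"rotation":[0,0,0],"hand":1},{"dp":[0.0013,0.0002,0.068],"rotation":[0,0,0],"hand":1},{"dp":[0.0013,0.0002,0.078],"rotation":[0,0,0],"hand":1},{"dp":[0.0013,0.0002,0.083],"rotation":[0,0,0],"hand":1},{"dp":[0.0013,0.0002,0.085],"rotation":[0,0,0],"hand":1},{"dp":[0.0013,0.0002,0.085],"rotation":[0,0,0],"hand":1},{"dp":[0.0013,0.0002,0.085],"rotation":[0,0,0],"hand":1}]'

```text
t: 10.02
eef_pos: [560.4, 206.8, 165.8]
tool_rot: [0.724, 0.69, 0.001, 0.0]
ft_force: [0.5, 0.4, -3.9]
gripper_width: 23.3
grip_force: 59.2
```

```bash
python3 -c "
from rim import *
rims('3',164-82.5+84)"
```

```text
[560.36 206.81 165.78  -2.8 ] [ 1.6e-03  3.0e-04 -1.0e+00] [ 0.5  0.4 -3.9] 0.26
scene 1455 [561.6 205.1] [144.6 213.9] 87.32 z 165.3
 tilt [ 5.300000e-03 -1.300000e-03  1.646132e+02]
 yellow px 38
side 2342 [561.7 206.8] [143.8 213.9] 87.27 z 168.0
 tilt [6.000000e-04 1.700000e-03 1.670769e+02]
 yellow px 108
```

Emit:
carry_out --commands '[{"dp":[-0.0004,-0.0008,0.003],"rotation":[0,0,0],"hand":1},{"dp":[-0.0004,-0.0008,0.006],"rotation":[0,0,0],"hand":1},{"dp":[-0.0004,-0.0008,0.008],"rotation":[0,0,0],"hand":1},{"dp":[-0.0004,-0.0008,0.0095],"rotation":[0,0,0],"hand":1},{"dp":[-0.0004,-0.0008,0.011],"rotation":[0,0,0],"hand":1},{"dp":[-0.0004,-0.0008,0.012],"rotation":[0,0,0],"hand":1},{"dp":[-0.0004,-0.0008,0.013],"rotation":[0,0,0],"hand":1},{"dp":[-0.0004,-0.0008,0.0135],"rotation":[0,0,0],"hand":1},{"dp":[-0.0004,-0.0008,0.014],"rotation":[0,0,0],"hand":1},{"dp":[-0.0004,-0.0008,0.014],"rotation":[0,0,0],"hand":1},{"dp":[-0.0004,-0.0008,0.014],"rotation":[0,0,0],"hand":1}]'

```text
t: 11.03
eef_pos: [558.9, 206.3, 151.0]
tool_rot: [0.724, 0.69, 0.0, 0.0]
ft_force: [-0.5, 0.5, -3.5]
gripper_width: 23.2
grip_force: 59.4
```

Emit:
carry_out --commands '[{"dp":[0,0,0.001],"rotation":[0,0,0],"hand":1},{"dp":[0,0,0.002],"rotation":[0,0,0],"hand":1},{"dp":[0,0,0.003],"rotation":[0,0,0],"hand":1},{"dp":[0,0,0.004],"rotation":[0,0,0],"hand":1},{"dp":[0,0,0.005],"rotation":[0,0,0],"hand":1},{"dp":[0,0,0.005],"rotation":[0,0,0],"hand":1},{"dp":[0,0,0.005],"rotation":[0,0,0],"hand":1}]'

```text
t: 11.62
eef_pos: [558.8, 206.3, 145.8]
tool_rot: [0.724, 0.69, -0.0, -0.0]
ft_force: [0.9, -0.6, -3.2]
gripper_width: 23.5
grip_force: 59.4
```

Free of contact, past the rib tops.

Emit:
carry_out --commands '[{"dp":[0,0,0.0015],"rotation":[0,0,0],"hand":1},{"dp":[0,0,0.003],"rotation":[0,0,0],"hand":1},{"dp":[0,0,0.0045],"rotation":[0,0,0],"hand":1},{"dp":[0,0,0.006],"rotation":[0,0,0],"hand":1},{"dp":[0,0,0.0075],"rotation":[0,0,0],"hand":1},{"dp":[0,0,0.009],"rotation":[0,0,0],"hand":1},{"dp":[0,0,0.01],"rotation":[0,0,0],"hand":1},{"dp":[0,0,0.01],"rotation":[0,0,0],"hand":1},{"dp":[0,0,0.01],"rotation":[0,0,0],"hand":1}]'

```text
t: 12.37
eef_pos: [558.8, 206.3, 135.9]
tool_rot: [0.724, 0.69, -0.0, -0.0]
ft_force: [-0.2, 0.2, -3.5]
gripper_width: 23.1
grip_force: 59.3
```

Emit:
carry_out --commands '[{"dp":[0,0,0.001],"rotation":[0,0,0],"hand":1},{"dp":[0,0,0.002],"rotation":[0,0,0],"hand":1},{"dp":[0,0,0.003],"rotation":[0,0,0],"hand":1},{"dp":[0,0,0.004],"rotation":[0,0,0],"hand":1},{"dp":[0,0,0.005],"rotation":[0,0,0],"hand":1},{"dp":[0,0,0.006],"rotation":[0,0,0],"hand":1},{"dp":[0,0,0.007],"rotation":[0,0,0],"hand":1},{"dp":[0,0,0.007],"rotation":[0,0,0],"hand":1},{"dp":[0,0,0.007],"rotation":[0,0,0],"hand":1}]'

```text
t: 13.12
eef_pos: [559.4, 206.4, 129.5]
tool_rot: [0.724, 0.69, 0.001, 0.0]
ft_force: [-0.3, -1.0, 1.6]
gripper_width: 22.7
grip_force: 59.9
```

Emit:
carry_out --commands '[{"dp":[0,0,0.0007],"rotation":[0,0,0],"hand":1},{"dp":[0,0,0.0014],"rotation":[0,0,0],"hand":1},{"dp":[0,0,0.002],"rotation":[0,0,0],"hand":1},{"dp":[0,0,0.0025],"rotation":[0,0,0],"hand":1},{"dp":[0,0,0.003],"rotation":[0,0,0],"hand":1},{"dp":[0,0,0.003],"rotation":[0,0,0],"hand":1},{"dp":[0,0,0.003],"rotation":[0,0,0],"hand":1}]'

```text
t: 13.7
eef_pos: [559.6, 206.4, 126.7]
tool_rot: [0.724, 0.69, 0.001, 0.001]
ft_force: [0.6, -0.3, 4.1]
gripper_width: 23.1
grip_force: 60.5
```

Emit:
carry_out --commands '[{"dp":[0,0,0.0007],"rotation":[0,0,0],"hand":1},{"dp":[0,0,0.0014],"rotation":[0,0,0],"hand":1},{"dp":[0,0,0.002],"rotation":[0,0,0],"hand":1},{"dp":[0,0,0.0025],"rotation":[0,0,0],"hand":1},{"dp":[0,0,0.0025],"rotation":[0,0,0],"hand":1},{"dp":[0,0,0.0025],"rotation":[0,0,0],"hand":1}]'

```text
t: 14.2
eef_pos: [559.7, 206.5, 124.7]
tool_rot: [0.724, 0.69, 0.001, 0.001]
ft_force: [-0.4, -0.7, 7.1]
gripper_width: 22.8
grip_force: 60.9
```

```bash
python3 -c "
from rim import *
rims('4',126)"
```

```text
[559.75 206.45 124.72  -2.8 ] [ 2.1e-03  3.0e-04 -1.0e+00] [-0.4 -0.7  7.1] 0.26
scene 1280 [560.8 205.6] [143.6 215.6] 87.23 z 124.8
 tilt [5.400000e-03 4.000000e-04 1.241519e+02]
 yellow px 0
side 2061 [561.  206.8] [142.  214.1] 87.32 z 126.6
 tilt [ 3.200000e-03 -3.700000e-03  1.263062e+02]
 yellow px 0
```

Emit:
carry_out --commands '[{"dp":[0,0,0.0007],"rotation":[0,0,0],"hand":1},{"dp":[0,0,0.0013],"rotation":[0,0,0],"hand":1},{"dp":[0,0,0.002],"rotation":[0,0,0],"hand":1},{"dp":[0,0,0.002],"rotation":[0,0,0],"hand":1}]'

```text
t: 14.63
eef_pos: [560.1, 206.4, 124.4]
tool_rot: [0.724, 0.69, 0.001, 0.001]
ft_force: [-1.5, -1.1, 14.9]
gripper_width: 23.2
grip_force: 61.8
```

The tote has hit the hard stop (2 mm commanded, 0.3 mm moved, +8 N). I ease the push, then release.

Emit:
carry_out --commands '[{"dp":[0,0,-0.001],"rotation":[0,0,0],"hand":1},{"dp":[0,0,-0.002],"rotation":[0,0,0],"hand":1},{"dp":[0,0,-0.002],"rotation":[0,0,0],"hand":0.5},{"dp":[0,0,-0.002],"rotation":[0,0,0],"hand":0},{"dp":[0,0,-0.002],"rotation":[0,0,0],"hand":-0.5},{"dp":[0,0,-0.002],"rotation":[0,0,0],"hand":-0.5},{"dp":[0,0,-0.002],"rotation":[0,0,0],"hand":-0.5},{"dp":[0,0,-0.002],"rotation":[0,0,0],"hand":-0.5}]'

```text
t: 15.3
eef_pos: [558.2, 206.3, 122.6]
tool_rot: [0.724, 0.69, -0.001, -0.0]
ft_force: [0.7, -0.6, -0.1]
gripper_width: 64.0
grip_force: 0.0
```

Emit:
carry_out --commands '[{"dp":[0,0,-0.01],"rotation":[0,0,0],"hand":-0.5},{"dp":[0,0,-0.03],"rotation":[0,0,0],"hand":-0.5},{"dp":[0,0,-0.055],"rotation":[0,0,0],"hand":-0.5},{"dp":[0,0,-0.08],"rotation":[0,0,0],"hand":-0.5},{"dp":[0,0,-0.11],"rotation":[0,0,0],"hand":-0.5},{"dp":[0,0,-0.13],"rotation":[0,0,0],"hand":-0.5},{"dp":[0,0,-0.13],"rotation":[0,0,0],"hand":-0.5},{"dp":[0,0,-0.13],"rotation":[0,0,0],"hand":-0.5}]'

```text
t: 15.97
eef_pos: [559.9, 206.6, 256.0]
tool_rot: [0.724, 0.69, 0.002, 0.001]
ft_force: [0.5, -0.6, -1.0]
gripper_width: 63.8
grip_force: 0.0
```

```bash
python3 -c "
from rim import *
rims('5',126)"
```

```text
[559.94 206.64 256.03  -2.79] [ 0.0046  0.001  -1.    ] [ 0.5 -0.6 -1. ] 0.26
scene 1304 [561.1 205.2] [145.1 214.5] 86.91 z 124.7
 tilt [ 4.000000e-03 -2.000000e-04  1.241345e+02]
 yellow px 0
side 2591 [560.7 206.1] [143.4 213.4] 87.05 z 126.5
 tilt [1.700000e-03 1.500000e-03 1.260033e+02]
 yellow px 0
```

View pics/scene5.png

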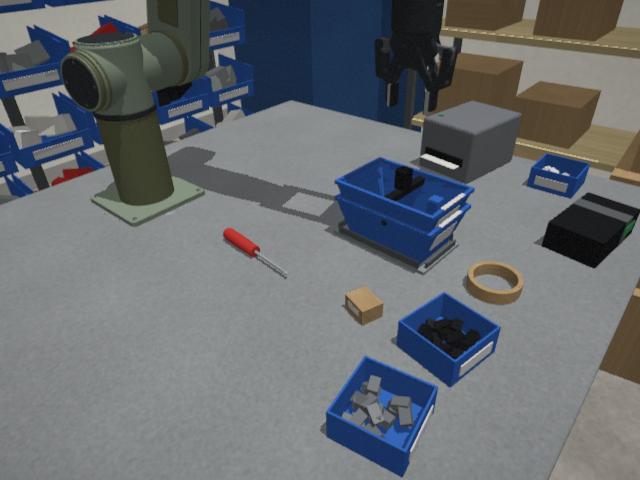

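The tote sits level and nested at scene (403,205). Both labels are at the same end (450,215), its rim is at 126 mm, and the bystanders haven't moved. Handing in.

```bash
python3 -c "
from bench import robot
print(robot.close_job())"
```

```text
the job is handed in; nothing more can be done
None
```

The loose tote is nested fully home in the docked tote, labels at the same end, level and released, and the job is handed in; peak push was about 15 N at the wrist (about 19 N on the dock with the tote's weight), and no verdict was returned.

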